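# Scoop the ball from the puzzle drawer and turn it a quarter turn

## Task

Take the dished scoop by its upright handle, scoop the red ball out of the shallow drawer with it (do not touch the ball with the gripper) and lift it straight up clear of the drawer while the scoop still points along the drawer. Then, keeping the scoop level and the ball in the middle of the dish, turn it a quarter turn (either way) so that its lip faces a side of the drawer, ready to offer to a child. Finish still holding it there, steady, at least 10 cm above the table and over the drawer, and do not disturb the puzzle pieces lying around.

Things in the scene. Friction and masses are not known exactly. Their poses are not given: they have to be found in the camera images.
- scoop: Loose scoop, 150 g, yellow, blue dished floor, standing on the table at the start. Origin: underside, below the dish's centre; +x to the open lip, z up. The dish is a 6.5-degree cone, radius 34 mm, lowest point 3 mm above the underside; a ball in it settles at the centre (its top then at z = 53 mm). Side rims (outer faces y = +-39 mm) and back rim 16 mm high; it ends at x = -56 mm.
- scoop_lip (a point): Middle of the scoop's front edge, on its underside, at x = 51 mm in the scoop's frame. The edge is straight, 74 mm wide and 1.5 mm thick; from it a ramp rises over 17 mm to the dish's edge, 7 mm high.
- scoop_handle (a point): Grip point on the scoop's upright dark wooden handle, at x = -48, y = 0, z = 85 mm in the scoop's frame. The handle is a slab 12 mm thick along the scoop's x, 36 mm wide along its y, top at z = 112 mm: grip it across its thickness, fingertips staying above z = 60 mm to clear the ball.
- drawer: Shallow open wooden drawer standing on the table, fixed. Origin: centre of its underside; +x points from the front with the wooden pull (at -x) to the far wall. Outside 256 x 180 mm, walls 8 mm thick and 45 mm high; inner faces at x = +-120 mm, y = +-82 mm; flat floor 6 mm above the table.
- ball_center (a point): Centre of the loose red ball, 50 mm across, about 45 g, lying on the drawer floor (centre 25 mm above it) near the far (+x) wall, with room for the scoop on its -x side. Pushed along +x by the scoop it rolls to the far wall, then climbs the ramp and into the dish once the scoop's front edge is within 5 mm of the wall.
- ball: The same red ball; its origin is a point on its skin that turns with it as it rolls: use the centre instead.
- house: Pink house shape, 80 x 100 x 18 mm, loose, a bystander; origin at the centre of its underside.
- roof: Grey roof triangle, 60 x 116 x 18 mm, loose, a bystander; origin under its middle.
- door: Red front door piece, 60 x 35 x 16 mm, loose, a bystander; origin at the centre of its underside.
- chimney: Chunky chimney peg, 36 mm across, 53 mm high, standing loose, a bystander; origin at the centre of its underside.
- tree: Green tree block, 52 mm across, 60 mm high, standing loose, a bystander; origin at the centre of its underside.

How it is judged:
On the way, in this order (a step that is already met when the one before it is completed fails the run):
1. the held scoop, still pointing along the drawer, is lifted clear of it with the ball in the dish (height (world z) of scoop above 0.06 m and distance between ball_center and scoop below 0.035 m and angle between the x axis of scoop and the x axis of drawer, either way round below 0.3 rad and horizontal distance between scoop and drawer below 0.15 m and contact force between the fingers and scoop above 1 N), for 0.2 s.
2. the scoop has been turned a quarter turn, level, with the ball in the middle (angle between the x axis of scoop and the y axis of drawer, either way round below 0.17 rad and angle between scoop's own z axis and vertical below 0.12 rad and height (world z) of scoop above 0.06 m and horizontal distance between ball_center and scoop below 0.015 m), for 0.3 s.
At the end, for the whole second after the job is handed in: Held still, underside over 90 mm above the table, dish within 150 mm (from above) of the drawer's centre and not touching it; lip within 0.17 rad of square to the drawer's length; level within 0.12 rad; ball in the dish within 12 mm of its centre (angle between the x axis of scoop and the y axis of drawer, either way round below 0.17 rad and angle between scoop's own z axis and vertical below 0.12 rad and height (world z) of scoop above 0.09 m and horizontal distance between scoop and drawer below 0.15 m and horizontal distance between ball_center and scoop below 0.012 m and distance between ball_center and scoop below 0.035 m and contact force between the fingers and scoop above 1 N and linear speed of scoop below 0.03 m/s and contact force between scoop and drawer below 0.1 N); the arm keeps its last pose, push and grip.
It fails at once if the gripper touches the ball (contact force between the fingers and ball above 0.3 N).
It fails at once if the ball rolls more than 20 mm off the dish's centre while it is carried above the drawer (height (world z) of ball_center above 0.085 m and horizontal distance between ball_center and scoop above 0.02 m).
It fails at once if the scoop is tipped more than 0.2 rad while it carries the ball above the drawer (height (world z) of ball_center above 0.085 m and angle between scoop's own z axis and vertical above 0.2 rad).
It fails at once if a puzzle piece is moved more than 20 mm (distance of any of house, roof, door, chimney, tree from where it was at the start of the episode above 0.02 m).
It also fails if it takes over 56 s, if anything falls off the work surface, if the arm or the gripper's body presses on something with over 40 N, if the wrist force passes 120 N, or if a joint passes its speed limit or range.

## Robot

A 6-joint arm with a two-finger parallel gripper is mounted at the origin on the work surface. World frame = base frame: x ahead of the robot, y to its left, z up, the work surface at z = 0. Lengths are in m, angles in rad, forces in N, time in s.
With the tool pointing down it reaches from about 0.3 to 0.775 m from the base axis. Payload 14.6 kg.
Tool frame: the origin (TCP) lies at the very end of the fingers, on their centre line; the grasp point (between the pads) lies 19 mm behind it; z points along the fingers, y is the line along which they close (so a half turn about z gives the same grasp; the last joint's range is limited). The gripper opens to 94 mm and grips with 3 to 60 N. Pads are 16 mm wide; open, the fingers measure 119 mm over their backs; the gripper's body (75 mm by 177 mm) begins 78 mm behind the grasp point.
Start: joints at [-1.225, 0.3, 1.521, -0, 1.321, -0.067], TCP at [0.221, -0.504, 0.205] pointing down, gripper open.
Joint ranges: [-3.03, 3.03], [-0.79, 2.21], [0.23, 2.52], [-1.04, 4.18], [0, 3.07], [-2.55, 2.55]. Speed limits (rad/s): [2.22, 2.22, 2.57, 3.14, 3.14, 3.14].

## Interface

Orientations are given as [roll, pitch, yaw] about the fixed x, y, z axes, in that order (R = Rz(yaw) Ry(pitch) Rx(roll)).
In Python, from station import telemetry, cams, hand_in, nets gives the robot as it stands.
- The arm moves only by the tool move_arm, never from a script. Its argument "increments" is a list of rows, each a list of 4 numbers: the shift along the tool's x, y, z in m, then the turn about the tool's z in rad. In form: [[tx, ty, tz, roll], ...]. A call has 1 to 20 rows; each row shifts and turns the commanded pose from where the row before left it, along the tool's axes as they then stand; what a row does not reach is not made up. A row lasts 1/8 s, in which the tool goes at most 62.5 mm and 10.7 degrees, less where a joint would pass 70% of its speed; a pose out of reach is approached as far as the arm can. A call is refused whole if a number of a shift passes 0.0625 or a number of a turn 0.188, either way. A call with a gripper value outside its range is refused whole. "grip" is the opening, from 0 (shut) to 1 (fully open), set as the call begins (left out, the last holds). The fingers move at their own pace and stop on an object; "force" is the grip in N (left out, the last holds). Time passes only in rows, so rows that do not move let the fingers close. It gives the time, the measured TCP pose, the force, the opening and the grip force at its end, in the units of the state.
- telemetry.get_obs(): the state, without advancing time (a new reading comes with each control period).
- cams.camera(name): name is "side" or "top"; returns the picture (384x512x3 uint8, blue, green, red); there is no depth.
- cams.camera_model(name): a dict with "intrinsics" (3x3 intrinsics, pixels), "xyz" and "attitude" of the camera in the world. Camera axes: x right, y up, looking along -z (the intrinsics and any distortion apply to the point x, -y, -z); pixel columns grow to the right and rows downward; lengths in m; the calibration is good to about 2 mm. A picture is of the moment at which its call begins. camera_model takes no time and is no camera call.
- hand_in(): hands the job in; it is judged then, once.
Trained networks look in the newest picture that a camera, given by its name, has taken for a name from the list of things; names that differ only in an ending like _2 or _b are one class to them, and where a whole thing is asked for, a point or a joint stands for the part that bears it (a point fixed in the world has none). Each returns a list of dicts, best first, with "conf" (0 to 1); they miss things now and then, are a little off and sometimes report something else, mostly with a low value. They report only what shows in the picture. A call takes as long as a camera call.
- nets.search_frame(camera, query): "extent" ([left, top, right, bottom] in pixels, round what is visible of it).
- nets.mark_of(camera, query): "centre" ([column, row] in pixels: a listed point, or the origin of a listed thing).
The state is a dict: "time_s": time; "qpos": joint angles; "joint_vel": joint speeds; "tau": joint torques, N m; "ee_pos": TCP position; "eef_rot": TCP orientation; "force": force on the tool from outside, world axes, zero at the start; "moment": the same for the moment, N m; "grip_width": finger opening in m; "grip_force": force on a finger pad.
Only numpy, scipy, OpenCV 4.12 (cv2) and the standard library are available. Lean on these libraries where they do the work, as an engineer would, in place of code of your own. Each camera call takes 0.05 s, during which the arm holds its last target. There are 200 camera calls.

## Working session

There is one attempt and no reset: what is moved stays moved. The work goes in short steps, Python scripts to look and compute and a tool call to move; the robot and the scene stay as the last step left them, time stands still between calls to the robot, and variables do not carry over. Pictures are saved under pics/ and viewed, at most 10 in all, crops included, and the job is handed in when it is done.

Besides the shell and the picture viewer there is one more tool, called after "Request:" as name(argument=value, ...), one argument or row to a line, values as JSON. move_arm: Moves the arm, as the interface text tells. Its arguments: {"type":"object","properties":{"increments":{"type":"array"},"grip":{"type":"number"},"force":{"type":"number"}},"required":["increments"]}

```bash
mkdir -p pics; cat > h.py <<'E'
import numpy as np, cv2
from scipy.spatial.transform import Rotation as R
from station import telemetry, cams, nets
def cam(n):
    m=cams.camera_model(n); K=np.array(m["intrinsics"]); return m,K
def rot(a):
    a=np.array(a,float)
    if a.shape==(3,3): return a
    return R.from_euler('xyz',a).as_matrix() if a.size==3 else R.from_quat(a).as_matrix()
def ray(n,px):
    m,K=cam(n); d=np.linalg.inv(K)@[px[0],px[1],1]; d=np.array([d[0],-d[1],-d[2]])
    return np.array(m["xyz"]),rot(m["attitude"])@d
def onz(n,px,z):
    c,d=ray(n,px); return c+d*(z-c[2])/d[2]
def proj(n,p):
    m,K=cam(n); q=rot(m["attitude"]).T@(np.array(p)-m["xyz"]); q=K@[q[0],-q[1],-q[2]]; return q[:2]/q[2]
def tri(p1,p2,a="top",b="side"):
    c,d=ray(a,p1); e,f=ray(b,p2); s=np.linalg.lstsq(np.c_[d,-f],e-c,rcond=None)[0]
    u,v=c+d*s[0],e+f*s[1]; return (u+v)/2,np.linalg.norm(u-v)
E
python3 - <<'E'
from h import *
im={n:cams.camera(n) for n in("top","side")}
for n in im: cv2.imwrite(f"pics/{n}0.png",im[n]); print(n,cams.camera_model(n))
print(telemetry.get_obs())
for q in["scoop","scoop_lip","scoop_handle","drawer","ball_center","house","roof","door","chimney","tree"]:
    r={}
    for n in im:
        l=nets.mark_of(n,q); r[n]=[(np.round(x["centre"],1).tolist(),round(x["conf"],2)) for x in l[:2]]
    print(q,r)
    if r["top"] and r["side"]: print("   ",[np.round(v,4) for v in tri(r["top"][0][0],r["side"][0][0])])
E
```

```text
top {'intrinsics': array([[352.98540918,   0.        , 252.20388998],
       [  0.        , 352.98540918, 191.51254098],
       [  0.        ,   0.        ,   1.        ]]), 'xyz': array([0.45096339, 0.01721721, 1.06238197]), 'attitude': array([ 0.06760746, -0.01037385, -1.58305024])}
side {'intrinsics': array([[439.91846908,   0.        , 260.9132254 ],
       [  0.        , 439.91846908, 186.76093687],
       [  0.        ,   0.        ,   1.        ]]), 'xyz': array([0.48304521, 0.94461566, 0.65876168]), 'attitude': array([ 1.03832121,  0.00632826, -3.12190599])}
{'time_s': 0.1, 'qpos': array([-1.22459603e+00,  3.00403749e-01,  1.52149984e+00,  3.64075890e-05,
        1.32065164e+00, -6.66061438e-02]), 'joint_vel': array([-1.09999413e-05, -7.91162370e-04,  3.23753614e-04,  2.14693786e-03,
        4.09582633e-04,  2.54828338e-03]), 'tau': array([ 2.03560347e-03, -5.32640505e+01, -3.53279185e+01,  7.09517626e-02,
        2.35345087e-02, -7.83254950e-05]), 'ee_pos': array([ 0.22058001, -0.50359593,  0.20495763]), 'eef_rot': array([-3.14063455e+00, -9.92540314e-05,  4.12797366e-01]), 
[... 1074 characters left out ...]
   [array([ 0.5614,  0.2122, -0.2145]), np.float64(0.0762)]
roof {'top': [([387.3, 162.0], 0.65)], 'side': [([230.6, 151.7], 0.62)]}
    [array([ 6.128e-01, -4.075e-01, -3.000e-04]), np.float64(0.0092)]
door {'top': [([123.3, 211.7], 0.78), ([120.8, 180.4], 0.22)], 'side': [([283.3, 337.4], 0.64), ([224.6, 343.5], 0.64)]}
    [array([0.4617, 0.3885, 0.0104]), np.float64(0.0095)]
chimney {'top': [([386.7, 163.5], 0.65), ([256.7, 227.9], 0.47)], 'side': [([231.6, 185.0], 0.66), ([301.1, 221.4], 0.57)]}
    [array([ 0.6268, -0.4726, -0.1694]), np.float64(0.0021)]
tree {'top': [([394.1, 225.6], 0.69)], 'side': [([287.0, 149.9], 0.57)]}
    [array([ 0.4199, -0.4199,  0.0017]), np.float64(0.0096)]
```

```bash
python3 - <<'E'
import cv2
a=cv2.imread("pics/top0.png");b=cv2.imread("pics/side0.png")
cv2.imwrite("pics/t1.png",cv2.resize(a[110:290,90:430],None,fx=2.35,fy=2.35,interpolation=2))
cv2.imwrite("pics/s1.png",cv2.resize(b[100:370,150:400],None,fx=2.2,fy=2.2,interpolation=2))
E
```

```text
(no output)
```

View pics/t1.png

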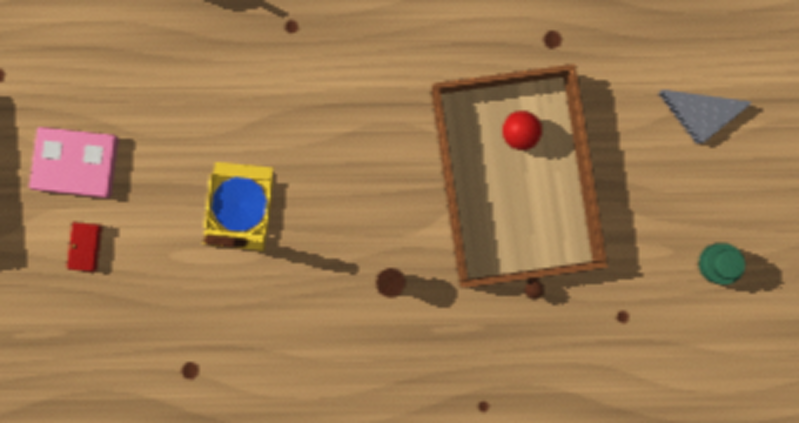

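View pics/s1.png

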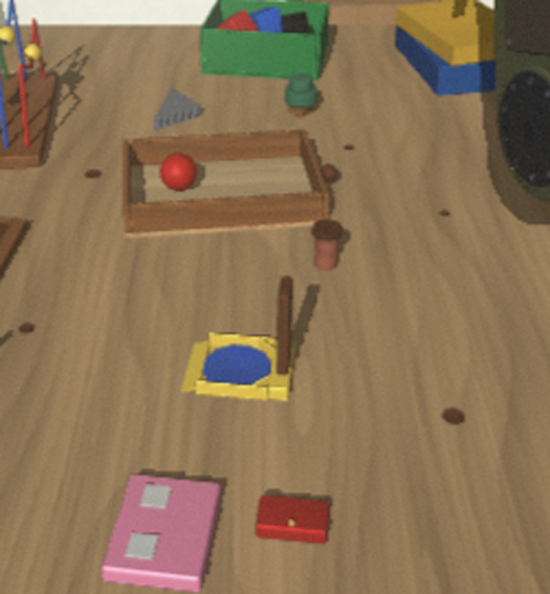

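The top view (up = +x, right = -y) shows the scoop at about (192,197) with its handle towards the robot and its lip towards +x. The drawer is at about (308,184), slightly yawed, with the pull at the bottom and the ball near the far wall at (312,165). The chimney stands at about (257,229), between the scoop and the drawer. I'll fit the poses now.

```bash
cat > fit.py <<'E'
from h import *
from scipy.optimize import minimize, least_squares
def T(p,x,y,a,z=0):
    p=np.array(p,float); c,s=np.cos(a),np.sin(a); return np.c_[x+c*p[:,0]-s*p[:,1],y+s*p[:,0]+c*p[:,1],p[:,2]+z]
def hull(n,P,S=4):
    m=np.zeros((384*S,512*S),np.uint8); q=np.array([proj(n,p) for p in P])
    cv2.fillConvexPoly(m,cv2.convexHull(np.round((q+.5)*S).astype(np.int32)),1); return m>0
B=[[51,37,0],[51,-37,0],[51,37,1.5],[51,-37,1.5]]+[[x,y,z] for x in(-56,34) for y in(-39,39) for z in(0,16)]
B=np.array(B)/1e3
H=np.array([[x,y,z] for x in(-54,-42) for y in(-18,18) for z in(16,112)])/1e3
def masks(im):
    h=cv2.cvtColor(im,cv2.COLOR_BGR2HSV); H_,S_,V_=cv2.split(h)
    y=((H_>22)&(H_<34)&(S_>190)&(V_>90)); b=(H_>105)&(H_<125)&(S_>150)&(V_>60)
    r=((H_<5)|(H_>175))&(S_>190)&(V_>80)
    return y|b,r
def big(m,near,r=60):
    n,l,s,c=cv2.connectedComponentsWithStats(m.astype(np.uint8))
    k=[i for i in range(1,n) if np.linalg.norm(c[i]-near)<r]; k=max(k,key=lambda i:s[i,4]); return l==k,c[k],s[k]
def fitscoop(ims,x0,z=None):
    M={n:cv2.resize(big(masks(ims[n])[0],proj(n,[x0[0],x0[1],0]))[0].astype(np.uint8),None,fx=4,fy=4,interpolation=0)>0 for n in ims}
    def cost(v):
        t=0
        for n in ims:
            h=hull(n,T(B,*v)); k=~hull(n,T(H,*v)); t+=1-(h&M[n]&k).sum()/((h|M[n])&k).sum()
        return t
    s=np.array([[0,0,0],[.01,0,0],[0,.01,0],[0,0,.1]])+x0
    r=minimize(cost,x0,method="Nelder-Mead",options=dict(initial_simplex=s,xatol=1e-4,fatol=1e-4)); return r.x,r.fun
E
python3 - <<'E'
from fit import *
ims={n:cv2.imread(f"pics/{n}0.png") for n in("top","side")}
x0=[.515,.18,0]
for s in(["top","side"],["top"],["side"]): print("scoop",s,*fitscoop({n:ims[n] for n in s},x0))
c={}
for n in ims:
    m,c[n],s=big(masks(ims[n])[1],proj(n,[.594,-.16,.031])); print("ball",n,c[n],s,onz(n,c[n],.031))
print(tri(c["top"],c["side"]))
# drawer outer top corners: order far-left, far-right, near-right, near-left
t=np.array([[433,87],[575,67],[605,266],[463,286]])/2.35+[90,110]
W=np.array([[128,90,45],[128,-90,45],[128,-90,45],[128,90,45]])/1e3; W[2:,0]*=-1
# side: far = left(+x); y- is top
sd=np.array([[125,205],[124,139],[303,131],[329,189]])/2.2+[150,100]
for lab,ns in(("top",["top"]),("side",["side"]),("both",["top","side"])):
    f=lambda v:np.concatenate([([proj(n,p) for p in T(W,*v)]-{"top":t,"side":sd}[n]).ravel() for n in ns])
    r=least_squares(f,[.54,-.16,.1]); print("drawer",lab,r.x,np.abs(r.fun).max())
E
```

```text
scoop ['top', 'side'] [0.51323767 0.1797228  0.055607  ] 1.5044924595786795Traceback (most recent call last):
  File "<stdin>", line 4, in <module>
  File "fit.py", line 27, in fitscoop
    r=minimize(cost,x0,method="Nelder-Mead",options=dict(initial_simplex=s,xatol=1e-4,fatol=1e-4)); return r.x,r.fun
    res = _minimize_neldermead(fun, x0, args, callback, bounds=bounds,
                               **options)
    fxe = func(xe)
    fx = function(np.copy(x), *(wrapper_args + args))
  File "fit.py", line 24, in cost
    h=hull(n,T(B,*v)); k=~hull(n,T(H,*v)); t+=1-(h&M[n]&k).sum()/((h|M[n])&k).sum()
                          ~~~~^^^^^^^^^^^
  File "fit.py", line 6, in hull
    m=np.zeros((384*S,512*S),np.uint8); q=np.array([proj(n,p) for p in P])
                                                    ~~~~^^^^^
  File "h.py", line 16, in proj
    m,K=cam(n); q=rot(m["attitude"]).T@(np.array(p)-m["xyz"]); q=K@[q[0],-q[1],-q[2]]; return q[:2]/q[2]
        ~~~^^^
  File "h.py", line 5, in cam
    m=cams.camera_model(n); K=np.array(m["intrinsics"]); return m,K
ValueError: time passes only in moves, steps and waits
```

```bash
sed -i 's/^def cam(n):/import functools\n@functools.lru_cache\ndef cam(n):/' h.py
sed -i 's/^def big/def clean(m): return cv2.morphologyEx(m.astype(np.uint8),cv2.MORPH_CLOSE,np.ones((3,3)))\ndef big/; s/masks(ims\[n\])\[0\],proj/clean(masks(ims[n])[0]),proj/; s/(H_>22)&(H_<34)&(S_>190)&(V_>90)/(H_>20)\&(H_<36)\&(S_>175)\&(V_>60)/; s/(S_>150)&(V_>60)/(S_>130)\&(V_>50)/' fit.py
python3 - <<'E'
from fit import *
ims={n:cv2.imread(f"pics/{n}0.png") for n in("top","side")}
for n,q in(("top",[(185,181),(203,182),(195,197),(205,205),(181,190),(150,195)]),("side",[(240,265),(280,275),(236,265),(255,253),(255,278),(300,290)])):
    hsv=cv2.cvtColor(ims[n],cv2.COLOR_BGR2HSV); print([hsv[y,x].tolist() for x,y in q])
    m,c,s=big(clean(masks(ims[n])[0]),proj(n,[.515,.18,0])); print(n,c,s)
x0=[.515,.18,0]
for s in(["top","side"],["top"],["side"]): print("scoop",s,*fitscoop({n:ims[n] for n in s},x0))
c={}
for n in ims:
    m,c[n],s=big(masks(ims[n])[1],proj(n,[.594,-.16,.031])); print("ball",n,c[n],s,onz(n,c[n],.031))
print(tri(c["top"],c["side"]))
t=np.array([[433,87],[575,67],[605,266],[463,286]])/2.35+[90,110]
W=np.array([[128,90,45],[128,-90,45],[128,-90,45],[128,90,45]])/1e3; W[2:,0]*=-1
sd=np.array([[125,205],[124,139],[303,131],[329,189]])/2.2+[150,100]
for lab,ns in(("top",["top"]),("side",["side"]),("both",["top","side"])):
    f=lambda v:np.concatenate([([proj(n,p) for p in T(W,*v)]-{"top":t,"side":sd}[n]).ravel() for n in ns])
    r=least_squares(f,[.54,-.16,.1]); print("drawer",lab,r.x,np.round(r.fun,1))
E
```

```text
[[24, 194, 221], [24, 195, 220], [110, 206, 191], [16, 125, 88], [23, 145, 111], [17, 123, 166]]
top [191.41606715 196.09472422] [177 179  29  38 834]
[[24, 162, 189], [23, 159, 180], [23, 158, 184], [25, 155, 228], [24, 163, 219], [16, 107, 145]]
side [257.18066158 265.69720102] [243 257  30  17 393]
scoop ['top', 'side'] [ 0.50972352  0.18786889 -0.12485491] 0.7544759951786132
scoop ['top'] [ 0.50959186  0.18805964 -0.1150394 ] 0.07408975444538524
scoop ['side'] [ 0.52339957  0.16476951 -0.021266  ] 0.6692635679317787
ball top [311.51295337 165.04663212] [304 158  16  15 193] [ 0.5968629  -0.17018757  0.031     ]Traceback (most recent call last):
  File "<stdin>", line 10, in <module>
  File "fit.py", line 19, in big
    k=[i for i in range(1,n) if np.linalg.norm(c[i]-near)<r]; k=max(k,key=lambda i:s[i,4]); return l==k,c[k],s[k]
                                                                ~~~^^^^^^^^^^^^^^^^^^^^^^^
ValueError: max() iterable argument is empty
```

Side view is less saturated; I'll lower the thresholds (wood is H≈16).

```bash
sed -i 's/(S_>175)/(S_>125)/; s/(S_>130)/(S_>100)/; s/(S_>190)&(V_>80)/(S_>140)\&(V_>80)/' fit.py
python3 - <<'E'
from fit import *
ims={n:cv2.imread(f"pics/{n}0.png") for n in("top","side")}
for n in ims:
    m,c,s=big(clean(masks(ims[n])[0]),proj(n,[.515,.18,0])); print(n,c,s)
x0=[.51,.188,-.1]
for s in(["top","side"],["top"],["side"]): print("scoop",s,*fitscoop({n:ims[n] for n in s},x0))
c={}
for n in ims:
    m,c[n],s=big(masks(ims[n])[1],proj(n,[.594,-.16,.031])); print("ball",n,c[n],s,onz(n,c[n],.031))
print(tri(c["top"],c["side"]))
t=np.array([[433,87],[575,67],[605,266],[463,286]])/2.35+[90,110]
W=np.array([[128,90,45],[128,-90,45],[128,-90,45],[128,90,45]])/1e3; W[2:,0]*=-1
sd=np.array([[125,205],[124,139],[303,131],[329,189]])/2.2+[150,100]
for lab,ns in(("top",["top"]),("side",["side"]),("both",["top","side"])):
    f=lambda v:np.concatenate([([proj(n,p) for p in T(W,*v)]-{"top":t,"side":sd}[n]).ravel() for n in ns])
    r=least_squares(f,[.54,-.16,.1]); print("drawer",lab,r.x,np.round(r.fun,1))
E
```

```text
top [191.39257593 195.97637795] [176 179  30  38 889]
side [257.51623377 266.97727273] [ 232  251   52   32 1232]
scoop ['top', 'side'] [ 0.51071231  0.18792936 -0.1271404 ] 0.08992752507880886
scoop ['top'] [ 0.51073324  0.18885824 -0.13560453] 0.03772791023842914
scoop ['side'] [ 0.51078403  0.18711615 -0.10944059] 0.04008564883975696
ball top [311.54545455 165.02525253] [304 158  16  16 198] [ 0.59692536 -0.17028508  0.031     ]
ball side [230.51020408 177.71938776] [223 170  16  16 196] [ 0.59764389 -0.17159953  0.031     ]
(array([ 0.59715765, -0.1701434 ,  0.03177782]), np.float64(0.0006781995999522006))
drawer top [ 0.53748943 -0.16436542  0.12675764] [-0.4 -1.4 -0.  -1.2  0.9  1.1 -0.5  1.4]
drawer side [ 0.53924849 -0.16745201  0.14299506] [-0.5  0.3 -1.  -0.4  0.8 -1.9  0.6  1.1]
drawer both [ 0.5383352  -0.16496709  0.13209463] [-0.4 -1.5 -0.1 -1.6  1.3  0.6 -0.   1.2 -0.6  0.5 -0.5 -0.2  1.6 -1.3
  0.8  1.8]
```

Request:
move_arm(
  increments=[
    [0.0251,-0.0271,0,0],
    [0.0251,-0.0271,0,0],
    [0.0251,-0.0271,0,0],
    [0.0251,-0.0271,0,0],
    [0.0251,-0.0271,0,0],
    [0.0251,-0.0271,0,0],
    [0.0251,-0.0271,0,0],
    [0.0251,-0.0271,0,0],
    [0.0251,-0.0271,0,0],
    [0.0251,-0.0271,0,0],
    [0.0251,-0.0271,0,0],
    [0.0251,-0.0271,0,0],
    [0.0251,-0.0271,0,0],
    [0.0251,-0.0271,0,0],
    [0.0251,-0.0271,0,0],
    [0.0251,-0.0271,0,0],
    [0.0251,-0.0271,0,0],
    [0.0251,-0.0271,0,0],
    [0.0251,-0.0271,0,0],
    [0.0251,-0.0271,0,0],
  ],
  grip=1,
)

```text
time_s: 3.6
ee_pos: [0.4633, 0.1953, 0.2055]
eef_rot: [3.142, -0.0, 0.413]
force: [1.0, -0.2, 1.3]
grip_width: 0.0943
grip_force: 0.0
```

Request:
move_arm(
  increments=[
    [0,0,0.005,-0.1031],
    [0,0,0.005,-0.1031],
    [0,0,0.005,-0.1031],
    [0,0,0.005,-0.1031],
    [0,0,0.005,-0.1031],
    [0,0,0.005,-0.1031],
    [0,0,0.005,-0.1031],
    [0,0,0.005,-0.1031],
    [0,0,0.005,-0.1031],
    [0,0,0.005,-0.1031],
    [0,0,0,0],
  ],
)

```text
time_s: 4.97
ee_pos: [0.4629, 0.194, 0.1552]
eef_rot: [-3.141, 0.0, 1.443]
force: [0.5, 0.7, 1.1]
grip_width: 0.0939
grip_force: 0.0
```

Request:
move_arm(
  increments=[
    [0,0,0.0125,0],
    [0,0,0.0125,0],
    [0,0,0.0125,0],
    [0,0,0.0125,0],
    [0,0,0.0125,0],
    [0,0,0.0125,0],
    [0,0,0.0122,0],
    [0,0,0,0],
  ],
)

```text
time_s: 5.98
ee_pos: [0.4626, 0.1939, 0.0673]
eef_rot: [-3.14, 0.001, 1.444]
force: [0.1, 0.2, 0.5]
grip_width: 0.0941
grip_force: 0.0
```

```bash
python3 - <<'E'
from h import *
a=cams.camera("side");b=cams.camera("top")
a=cv2.resize(a[170:300,190:330],None,fx=3.5,fy=3.5);b=cv2.resize(b[140:240,150:240],None,fx=3.4,fy=4.55)
cv2.imwrite("pics/g.png",np.hstack([a,b[:455,:300]]))
E
```

```text
(no output)
```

View pics/g.png

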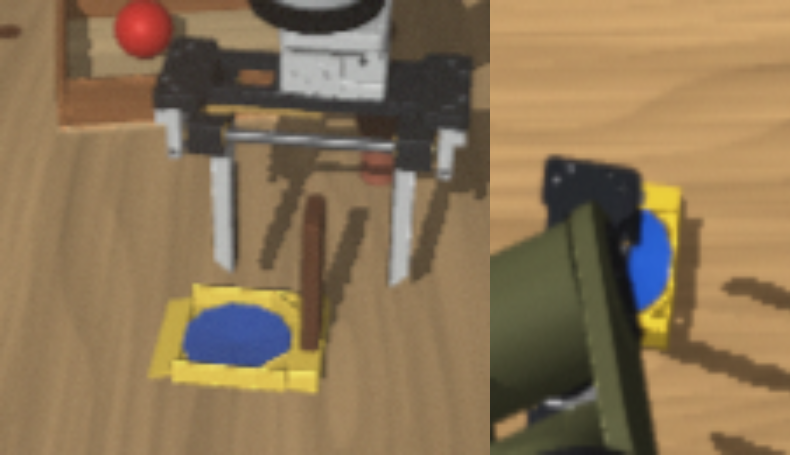

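```bash
python3 - <<'E'
from fit import *
v=[.5107,.188,-.127]
for p in T(np.array([[-48,18,112],[-48,-18,112],[-48,18,67],[-48,0,67],[-42,18,16]])/1e3,*v): print((proj("side",p)-[190,170])*3.5)
for p in T(np.array([[0,8,0],[.047,8e-3,0],[-.047,8e-3,0]])*1,.4626,.1939,-.127,.0673) : print("tip",(proj("side",p)-[190,170])*3.5)
E
```

```text
[308.47349795 226.77561654]
[315.13311168 191.59047284]
[307.465537   286.75961012]
[310.78524608 268.33490495]
[296.79270647 350.37924812]
tip [  544.76904874 -1030.91808924]
tip [234.02848305 269.22286162]
tip [387.20769897 282.62733307]
```

Request:
move_arm(
  increments=[
    [0,0,0,0],
    [0,0,0,0],
    [0,0,0,0],
    [0,0,0,0],
    [0,0,0,0],
    [0,0,0,0],
    [0,0,0,0],
    [0,0,0,0],
  ],
  grip=0,
  force=50,
)

```text
time_s: 7.08
ee_pos: [0.463, 0.1941, 0.0682]
eef_rot: [-3.142, -0.0, 1.444]
force: [-0.4, 0.8, 0.8]
grip_width: 0.0174
grip_force: 0.0
```

Request:
move_arm(
  increments=[
    [0,0,0,0],
    [0,0,0,0],
    [0,0,0,0],
    [0,0,0,0],
  ],
)

```text
time_s: 7.58
ee_pos: [0.463, 0.1941, 0.0682]
eef_rot: [-3.142, 0.0, 1.444]
force: [-0.9, -0.4, 0.1]
grip_width: 0.0119
grip_force: 50.0
```

Request:
move_arm(
  increments=[
    [0,0,-0.004,0],
    [0,0,-0.012,0],
    [0,0,-0.018,0],
    [0,0,-0.018,0],
    [0,0,-0.018,0],
    [0,0,-0.012,0],
    [0,0,-0.008,0],
    [0,0,0,0],
    [0,0,0,0],
  ],
)

```text
time_s: 8.7
ee_pos: [0.4628, 0.194, 0.1577]
eef_rot: [-3.141, 0.0, 1.444]
force: [0.7, 0.4, -1.2]
grip_width: 0.0117
grip_force: 50.0
```

```bash
python3 - <<'E'
from h import *
a=cams.camera("side");b=cams.camera("top")
cv2.imwrite("pics/side2.png",a);cv2.imwrite("pics/top2.png",b)
a=cv2.resize(a[130:260,190:330],None,fx=3.5,fy=3.5);b=cv2.resize(b[140:240,150:240],None,fx=3.4,fy=4.55)
cv2.imwrite("pics/l.png",np.hstack([a,b[:455,:300]]))
E
```

```text
(no output)
```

View pics/l.png

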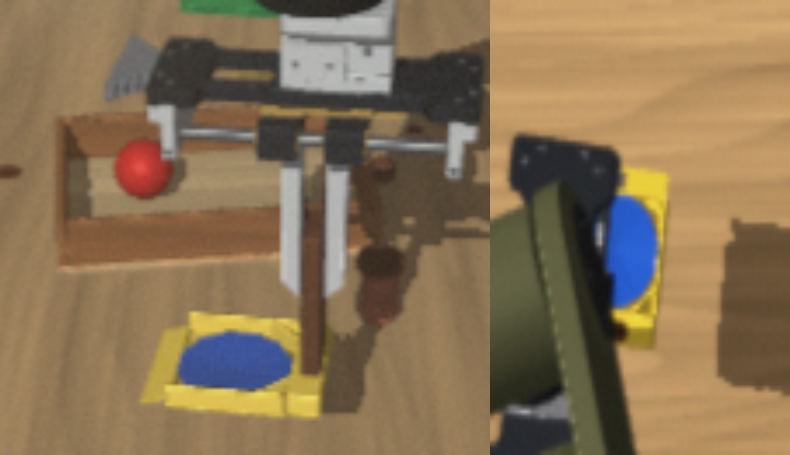

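Request:
move_arm(
  increments=[
    [-0.012,0.0011,0,0],
    [-0.0247,0.0022,0,0],
    [-0.0247,0.0022,0,0],
    [-0.0247,0.0022,0,0],
    [-0.0247,0.0022,0,0],
    [-0.0247,0.0022,0,0],
    [-0.0247,0.0022,0,0],
    [-0.0247,0.0022,0,0],
    [-0.0247,0.0022,0,0],
    [-0.0247,0.0022,0,0],
    [-0.0247,0.0022,0,0],
    [-0.0247,0.0022,0,0],
    [-0.0247,0.0022,0,0],
    [-0.0247,0.0022,0,0],
    [-0.0247,0.0022,0,0],
    [-0.0247,0.0022,0,0],
    [0,0,0,-0.0857],
    [0,0,0,-0.0857],
    [0,0,0,-0.0857],
    [0,0,0,0],
  ],
)

```text
time_s: 11.3
ee_pos: [0.4479, -0.1901, 0.1581]
eef_rot: [-3.141, -0.0, 1.7]
force: [-0.6, -0.6, -2.1]
grip_width: 0.0116
grip_force: 50.0
```

```bash
python3 - <<'E'
from h import *
a=cams.camera("side");b=cams.camera("top")
cv2.imwrite("pics/side3.png",a);cv2.imwrite("pics/top3.png",b)
a=cv2.resize(a[110:240,190:330],None,fx=2.8,fy=2.8);b=cv2.resize(b[120:250,260:400],None,fx=2.8,fy=2.8)
cv2.imwrite("pics/m.png",np.hstack([a,b]))
E
```

```text
(no output)
```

View pics/m.png

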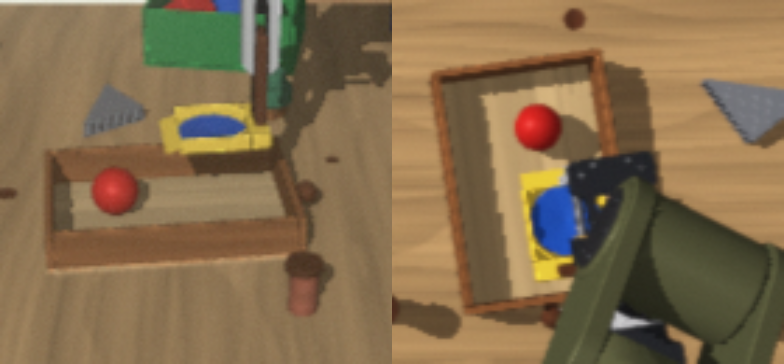

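Request:
move_arm(
  increments=[
    [0,0,0.008,0],
    [0,0,0.014,0],
    [0,0,0.014,0],
    [0,0,0.014,0],
    [0,0,0.014,0],
    [0,0,0.01,0],
    [0,0,0.005,0],
    [0,0,0,0],
    [0,0,0,0],
  ],
)

```text
time_s: 12.52
ee_pos: [0.4487, -0.1897, 0.0796]
eef_rot: [3.141, 0.0, 1.701]
force: [0.7, 0.4, -1.1]
grip_width: 0.012
grip_force: 50.0
```

Request:
move_arm(
  increments=[
    [0,0,0.001,0],
    [0,0,0.001,0],
    [0,0,0.001,0],
    [0,0,0,0],
    [0,0,0,0],
  ],
)

```text
time_s: 13.15
ee_pos: [0.4484, -0.1897, 0.0762]
eef_rot: [-3.142, -0.0, 1.701]
force: [-0.2, -0.0, -1.3]
grip_width: 0.0115
grip_force: 50.0
```

Request:
move_arm(
  increments=[
    [0,0,0.001,0],
    [0,0,0.0005,0],
    [0,0,0,0],
    [0,0,0,0],
  ],
)

```text
time_s: 13.65
ee_pos: [0.4484, -0.1897, 0.0747]
eef_rot: [-3.142, -0.0, 1.701]
force: [0.8, -1.3, -1.4]
grip_width: 0.0121
grip_force: 50.0
```

Request:
move_arm(
  increments=[
    [0,0,0.0007,0],
    [0,0,0,0],
    [0,0,0,0],
  ],
)

```text
time_s: 14.02
ee_pos: [0.4485, -0.1897, 0.0742]
eef_rot: [3.141, 0.0, 1.701]
force: [-3.3, 1.0, 3.4]
grip_width: 0.0119
grip_force: 50.0
```

Request:
move_arm(
  increments=[
    [0,0.004,-0.0003,0],
    [0,0.007,0,0],
    [0,0.007,0,0],
    [0,0.006,0,0],
    [0,0.006,0,0],
    [0,0.006,0,0],
    [0,0.006,0,0],
    [0,0.006,0,0],
    [0,0.006,0,0],
    [0,0.006,0,0],
    [0,0.006,0,0],
    [0,0.006,0,0],
    [0,0.006,0,0],
    [0,0.006,0,0],
    [0,0.006,0,0],
    [0,0.005,0,0],
    [0,0.004,0,0],
    [0,0,0,0],
  ],
)

```text
time_s: 16.27
ee_pos: [0.5467, -0.1768, 0.0743]
eef_rot: [-3.141, 0.0, 1.701]
force: [-0.4, -0.1, -1.3]
grip_width: 0.0118
grip_force: 50.0
```

```bash
python3 - <<'E'
from h import *
a=cams.camera("side");b=cams.camera("top")
cv2.imwrite("pics/side4.png",a);cv2.imwrite("pics/top4.png",b)
a=cv2.resize(a[110:240,190:330],None,fx=2.8,fy=2.8);b=cv2.resize(b[120:250,260:400],None,fx=2.8,fy=2.8)
cv2.imwrite("pics/n.png",np.hstack([a,b]))
E
```

```text
(no output)
```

View pics/n.png

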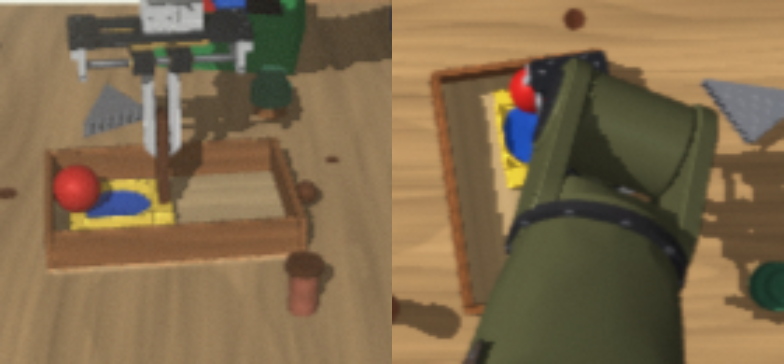

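The ball sits between the lip and the far wall, roughly centred on the scoop. I'll press on to the wall.

Request:
move_arm(
  increments=[
    [0,0.004,0,0],
    [0,0.004,0,0],
    [0,0.003,0,0],
    [0,0,0,0],
    [0,0,0,0],
  ],
)

```text
time_s: 17.0
ee_pos: [0.5575, -0.1754, 0.0743]
eef_rot: [-3.142, -0.0, 1.701]
force: [0.1, 0.1, -2.0]
grip_width: 0.0119
grip_force: 50.0
```

```bash
cat > ball.py <<'E'
from fit import *
# ball vs expected dish centre (from measured TCP)
o=telemetry.get_obs(); p=np.array(o["ee_pos"]); a=o["eef_rot"][2]-np.pi/2
e=p+[.048*np.cos(a),.048*np.sin(a),-.0682+.028]
print("force",np.round(o["force"],1),"expected ball",np.round(e,4),"yaw",round(a,3))
c={}
for n in("side","top"):
    im=cams.camera(n); cv2.imwrite(f"pics/{n}_last.png",im)
    try:
        m,c[n],s=big(masks(im)[1],proj(n,e),30); q=onz(n,c[n],e[2])-e
        print(n,s,"along/left",np.round([q[0]*np.cos(a)+q[1]*np.sin(a),-q[0]*np.sin(a)+q[1]*np.cos(a)],4))
    except ValueError: print(n,"no ball")
E
python3 ball.py
```

```text
force [ 0.1  0.1 -2. ] expected ball [ 0.6051 -0.1692  0.0341] yaw 0.13
side [222 169  16  16 202] along/left [-0.0047 -0.0025]
top [305 159   6  14  55] along/left [-0.0072  0.0133]
```

Request:
move_arm(
  increments=[
    [0,-0.001,0,0],
    [0,-0.001,0,0],
    [0,-0.001,0,0],
    [0,0,-0.002,0],
    [0,0,-0.005,0],
    [0,0,-0.008,0],
    [0,0,-0.01,0],
    [0,0,-0.01,0],
    [0,0,-0.01,0],
    [0,0,-0.01,0],
    [0,0,-0.01,0],
    [0,0,-0.01,0],
    [0,0,-0.01,0],
    [0,0,-0.01,0],
    [0,0,-0.01,0],
    [0,0,-0.007,0],
    [0,0,-0.004,0],
    [0,0,-0.002,0],
    [0,0,0,0],
    [0,0,0,0],
  ],
)

```text
time_s: 19.6
ee_pos: [0.5544, -0.1758, 0.1921]
eef_rot: [-3.141, -0.0, 1.701]
force: [0.2, 0.1, -2.1]
grip_width: 0.0119
grip_force: 50.0
```

```bash
python3 ball.py; python3 - <<'E'
import cv2,numpy as np
a=cv2.imread("pics/side_last.png")[80:220,190:330];b=cv2.imread("pics/top_last.png")[110:250,260:400]
cv2.imwrite("pics/o.png",cv2.resize(np.hstack([a,b]),None,fx=2.8,fy=2.8))
E
```

```text
force [ 0.2  0.1 -2.1] expected ball [ 0.602  -0.1695  0.1519] yaw 0.13
side [219 132  16  17 213] along/left [ 0.0012 -0.0016]
top [311 148  11  18 136] along/left [0.0029 0.0087]
```

View pics/o.png

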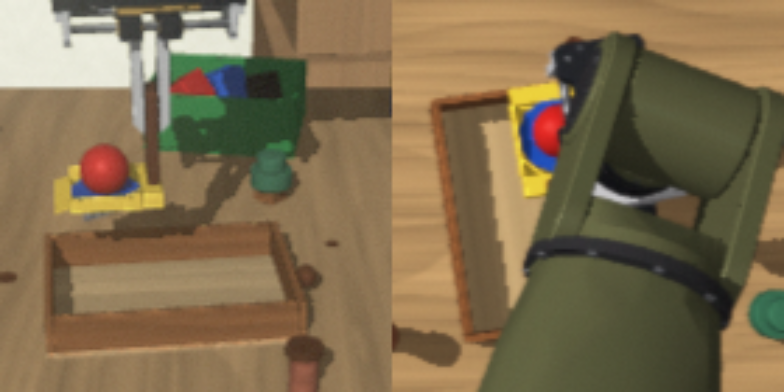

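Side view: the ball sits in the middle of the lifted, level scoop, well above the drawer. Now the quarter turn about the dish centre.

Request:
move_arm(
  increments=[
    [0.00096,0,0,0.02],
    [0.00192,0,0,0.04],
    [0.0024,0.0001,0,0.05],
    [0.0031,0.0001,0,0.065],
    [0.0031,0.0001,0,0.065],
    [0.0031,0.0001,0,0.065],
    [0.0031,0.0001,0,0.065],
    [0.0031,0.0001,0,0.065],
    [0.0031,0.0001,0,0.065],
    [0.0031,0.0001,0,0.065],
    [0.0031,0.0001,0,0.065],
    [0.0031,0.0001,0,0.065],
    [0.0031,0.0001,0,0.065],
    [0.0031,0.0001,0,0.065],
    [0.0031,0.0001,0,0.065],
    [0.0031,0.0001,0,0.065],
    [0.0031,0.0001,0,0.065],
    [0.0031,0.0001,0,0.065],
    [0.0031,0.0001,0,0.065],
    [0.0031,0.0001,0,0.065],
  ],
)

```text
time_s: 22.2
ee_pos: [0.5796, -0.1272, 0.1923]
eef_rot: [-3.141, 0.0, 0.483]
force: [-0.1, 0.4, -1.8]
grip_width: 0.0119
grip_force: 50.0
```

Request:
move_arm(
  increments=[
    [0.0031,0.0001,0,0.065],
    [0.0031,0.0001,0,0.065],
    [0.0031,0.0001,0,0.065],
    [0.0024,0.0001,0,0.05],
    [0.0022,0,0,0.045],
    [0.0014,0,0,0.03],
    [0.00077,0,0,0.016],
    [0,0,0,0],
    [0,0,0,0],
    [0,0,0,0],
    [0,0,0,0],
    [0,0,0,0],
    [0,0,0,0],
  ],
)

```text
time_s: 23.82
ee_pos: [0.5947, -0.1223, 0.1923]
eef_rot: [-3.142, -0.0, 0.15]
force: [0.2, 1.4, -2.9]
grip_width: 0.0119
grip_force: 50.0
```

```bash
python3 ball.py; python3 - <<'E'
import cv2,numpy as np
a=cv2.imread("pics/side_last.png")[80:220,190:330];b=cv2.imread("pics/top_last.png")[110:250,260:400]
cv2.imwrite("pics/p.png",cv2.resize(np.hstack([a,b]),None,fx=2.8,fy=2.8))
E
```

```text
force [ 0.2  1.4 -2.9] expected ball [ 0.6019 -0.1698  0.1521] yaw -1.421
side [219 136   3  10  22] along/left [0.0001 0.0191]
top [322 163   4   2   5] along/left [ 0.0073 -0.019 ]
```

View pics/p.png

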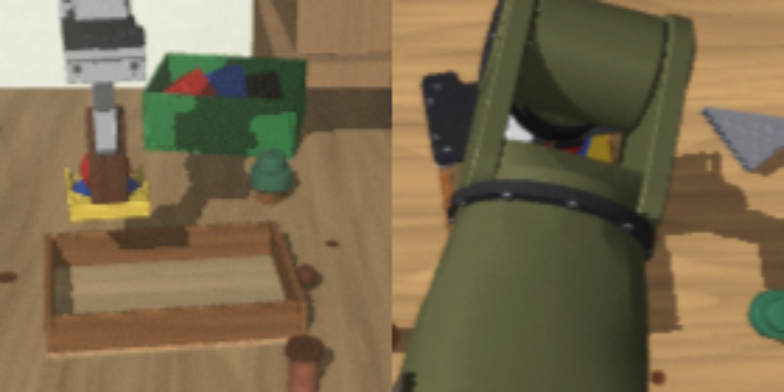

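The scoop is level and square to the drawer. The visible left edge of the ball is at the same column (219) as before the turn, so it's still centred.

```bash
python3 -c "
from station import hand_in
print(hand_in())"
```

```text
the job is handed in; nothing more can be done
None
```

The job is handed in at about 24 s, with no verdict returned: the scoop, ball in the dish, is held steady and level about 12 cm above the table over the drawer, a quarter turn round; the handle hid most of the ball in the last pictures, but the edge I could see had not moved.

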